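Go-gauge two tube adapters and sort out the undersized one

ROBOT

A 6-joint arm with a two-finger parallel gripper is mounted at the origin on the work surface. World frame = base frame: x ahead of the robot, y to its left, z up, the work surface at z = 0. Lengths are in m, angles in rad, forces in N, time in s.
With the tool pointing down it reaches from about 0.25 to 0.775 m from the base axis. Payload 4 kg.
Tool frame: the origin (TCP) lies midway between the tips of the shut fingers; the grasp point (between the pads) lies 19 mm behind it; x points along the fingers, y is the direction in which the jaws open and shut, and the axes are right-handed (so a half turn about x gives the same grasp; the last joint's range is limited). The gripper opens to 85 mm and grips with 20 to 120 N. Pads are 22 mm wide; open, the fingers measure 114 mm over their backs; the gripper's body (76 mm by 85 mm) begins 54 mm behind the grasp point. The pads swing forward as they close: fully open they stand 13 mm farther back than shut.
Start: joints at [-1.364, 0.087, 1.371, -0, 1.684, -0.103], TCP at [0.168, -0.524, 0.231] pointing down, gripper open.
Joint ranges: [-3.1, 3.1], [-0.76, 2.03], [0.27, 2.55], [-1.08, 4.22], [0.17, 2.65], [-2.57, 2.57]. Speed limits (rad/s): [2.79, 2.79, 3.14, 3.14, 3.14, 3.14].

INTERFACE

Orientations are given as a unit quaternion [x, y, z, w].
In Python, from cell import * gives the robot as it stands. The module is installed in compiled form; this text tells all that it offers.
- The arm moves only by the shell command python3 -m crank 'ROWS' [FORCE]. ROWS is JSON, a list of rows, each an object with "hand": the closure, from 0 (fully open) to 1 (shut); "travel": the shift along the tool's x, y, z in units of 30 mm (1.0 is 30 mm), a list of three; "spin": the turn about the tool's x in units of 6 degrees (1.0 is 6 degrees). In form: [{"hand": hand, "travel": [x, y, z], "spin": spin}, ...]. A call has 1 to 12 rows; each row is the pose to reach, as a shift and turn from the pose commanded when the call began, along the tool's axes at that moment; what a row does not reach only later rows make up. A row lasts 1/12 s, in which the tool goes at most 41.7 mm and 7.16 degrees, less where a joint would pass 70% of its speed; a pose out of reach is approached as far as the arm can. A call with a gripper value outside its range is refused whole. The fingers move at their own pace and stop on an object; FORCE is the grip in N (left out, the last holds). Time passes only in rows, so rows that repeat a pose let the fingers close. It gives the time, the measured TCP pose, the force and the opening at its end, in the units of the state.
- get_obs(): the state, without advancing time (a new reading comes with each control period).
- grab_frame(name): name is "scene" or "top" or "wrist"; returns a dict with "pixels" (384x512x3 uint8, red, green, blue), "camera_matrix" (3x3 intrinsics, pixels), "xyz" and "orientation" of the camera in the world; the wrist camera has in their place "tool_from_camera" (4x4, takes a point from camera to tool coordinates, whose origin is the TCP and whose axes are the tool frame's). Camera axes: x right, y down, z forward; pixel columns grow to the right and rows downward; lengths in m; the calibration is good to about 2 mm. The wrist camera is an equidistant fisheye: a pixel r from the principal point sees the ray r / f radians off the axis. A picture is of the moment at which its call begins: read the wrist's pose just before it. There is no depth.
- job_done(): hands the job in, once; it reports no verdict.
The state is a dict: "time": time; "qpos": joint angles; "qvel": joint speeds; "effort": joint torques, N m; "ee_pos": TCP position; "eef_rot": TCP orientation; "force": force on the tool from outside, world axes, zero at the start; "moment": the same for the moment, N m; "finger_gap": finger opening in m.
Only numpy, scipy, OpenCV 4.12 (cv2) and the standard library are available. Lean on these libraries where they do the work, as an engineer would, in place of code of your own. Each camera call takes 0.05 s, during which the arm holds its last target.

TASK

Two round aluminium tube adapters of the same outside size stand on the lab bench; check their wells with the steel go gauge from its stand. First lower the gauge, keeping hold of it, into the adapter whose well it passes into, and leave it standing there with its shoulder down on the rim and that adapter where it was. Then pick up the other adapter, whose well is too narrow for the gauge, and set it down upright in the empty shallow white reject tray without dropping it.

Things in the scene. Friction and masses are not known exactly. Their poses are not given: they have to be found in the camera images.
- gauge: Steel go gauge, 96 mm long, upright in a grey square stand (60x60x45 mm, fixed), shoulder on its top. Origin: lower end of nose, on the axis; z up. By height: cone 6 to 22 mm dia. (0-14 mm), plug 22 mm dia. (to 34), shoulder 40 mm dia. (34-40), dark handle 20 mm dia. (40-96), grip at about 66. Home in the wide adapter, its origin is 11 mm above that adapter's. About 0.16 kg.
- wide_adapter: Round aluminium tube adapter that the gauge passes into: loose, upright on the bench, 52 mm outside diameter, 45 mm high, with a round well 30 mm in diameter and 38 mm deep, open at the top. Origin: centre of the underside; z up. About 0.19 kg. The two adapters may stand either way round.
- narrow_adapter: Round aluminium tube adapter that the gauge does not pass into: same outside (52 mm diameter, 45 mm high, loose, upright), but its well is only 16 mm in diameter (38 mm deep), so its wall is thick. Origin: centre of the underside; z up. About 0.24 kg. Grip it across its outside from above, about 34 mm up.
- tray: Shallow square white plastic reject tray, empty, fixed on the bench to the robot's right: 170 x 170 mm, rim 18 mm high, walls and floor 4 mm thick, slightly yawed. Origin: centre of its underside; x and y along its sides, z up; the inner floor is 4 mm above the origin.
Things that resemble listed ones, but are neither listed nor needed, are in the scene too. There is more than one size of the gauge; the job needs the smallest.

How it is judged:
By the outcome, as a careful person would: the job done as asked, in the order asked, and still so for the second after the job is handed in, with the robot touching nothing.
It also fails if it takes over 54 s, if anything falls off the work surface, if the arm or the gripper's body presses on something with over 40 N, if the wrist force passes 120 N, or if a joint passes its speed limit or range.

## Working session

There is one attempt and no reset: what is moved stays moved. The work goes in short steps, Python scripts to look and compute and a shell command to move; the robot and the scene stay as the last step left them, time stands still between calls to the robot, and variables do not carry over. Pictures are saved under pics/ and viewed, and the job is handed in when it is done.

```bash
mkdir -p pics; cat > h.py <<'E'
from cell import *
import numpy as np, cv2
from scipy.spatial.transform import Rotation as R
def snap(n,f):
    d=grab_frame(n); cv2.imwrite(f'pics/{f}.png',d['pixels'][:,:,::-1]); np.save(f'pics/{f}.npy',d,allow_pickle=True); return d
def load(f): return np.load(f'pics/{f}.npy',allow_pickle=True).item()
def crop(f,x0,y0,x1,y1,s,o):
    im=load(f)['pixels'][y0:y1,x0:x1,::-1]; cv2.imwrite(f'pics/{o}.png',cv2.resize(im,None,fx=s,fy=s,interpolation=cv2.INTER_CUBIC))
def ray(d,u,v):
    K=np.array(d['camera_matrix']); r=np.linalg.inv(K)@[u,v,1.]
    return R.from_quat(d['orientation']).as_matrix()@r
def hit(d,u,v,z):
    r=ray(d,u,v); p=np.array(d['xyz']); return p+r*(z-p[2])/r[2]
def proj(d,P):
    K=np.array(d['camera_matrix']); c=R.from_quat(d['orientation']).as_matrix().T@(np.array(P)-d['xyz']); q=K@c; return q[:2]/q[2]
E
python3 - <<'E'
from h import *
o=get_obs(); print(o)
for n in ['scene','top','wrist']:
    d=snap(n,n+'0'); print(n,{k:np.round(v,4).tolist() for k,v in d.items() if k!='pixels'})
E
```

```text
{'time': 0.0, 'qpos': array([-1.36411237e+00,  8.79816811e-02,  1.37228719e+00, -7.57761496e-06,
        1.68364124e+00, -1.03105968e-01]), 'qvel': array([ 0.00189545, -0.00012826,  0.00149626,  0.0005191 , -0.00212057,
        0.00130573]), 'effort': array([ 3.69237623e-04, -3.51862013e+01, -3.13270891e+01, -1.39217150e-04,
        1.06737172e-02, -4.95705407e-06]), 'ee_pos': array([ 0.16755515, -0.52331064,  0.23010787]), 'eef_rot': array([-0.69859562, -0.10990757,  0.69868577, -0.10827136]), 'force': array([-0.14605966,  0.53199922,  0.18087479]), 'moment': array([-0.00470989, -0.00897473, -0.01875386]), 'finger_gap': 0.08532701931277155}
scene {'camera_matrix': [[394.1868, 0.0, 250.8756], [0.0, 394.1868, 187.8282], [0.0, 0.0, 1.0]], 'xyz': [0.9308, 0.7101, 0.6908], 'orientation': [0.2494, 0.8609, -0.4238, -0.1308]}
top {'camera_matrix': [[479.143, 0.0, 259.1778], [0.0, 479.143, 187.5684], [0.0, 0.0, 1.0]], 'xyz': [0.2754, -0.0152, 1.1226], 'orientation': [-0.7042, 0.7044, -0.0585, 0.0678]}
wrist {'camera_matrix': [[297.3186, 0.0, 260.6709], [0.0, 297.3186, 193.1561], [0.0, 0.0, 1.0]], 'tool_from_camera': [[-0.0004, -0.2596, 0.9657, -0.1423], [1.0, -0.0008, 0.0002, 0.0001], [0.0008, 0.9657, 0.2596, -0.0659], [0.0, 0.0, 0.0, 1.0]]}
```

View pics/scene0.png

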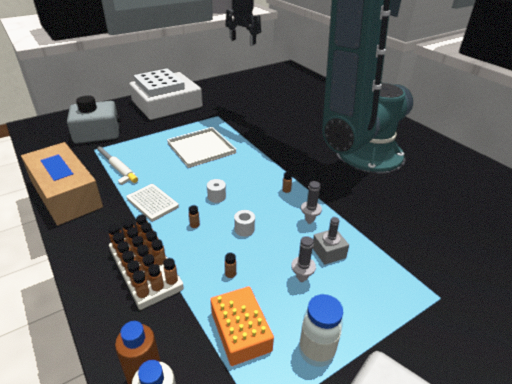

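View pics/top0.png

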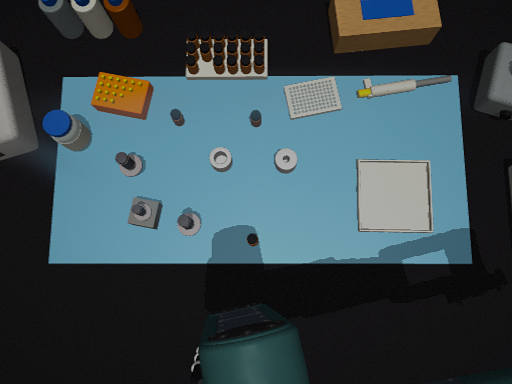

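View pics/wrist0.png

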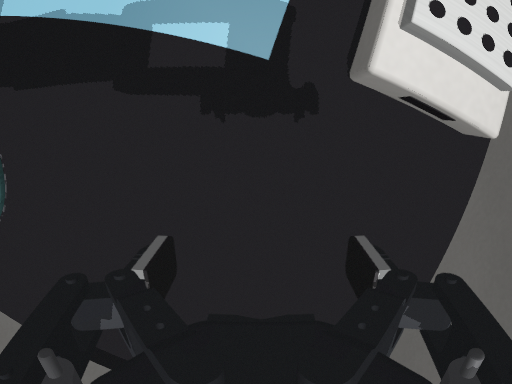

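```bash
python3 - <<'E'
from h import *
crop('top0',100,130,320,250,3.6,'c1')
crop('scene0',180,160,370,300,4,'c2')
crop('top0',340,140,450,250,5,'c3')
E
```

```text
(no output)
```

View pics/c1.png

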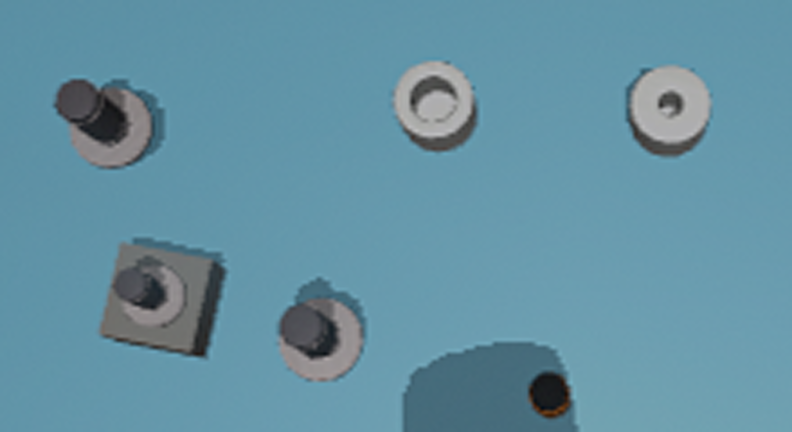

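View pics/c2.png

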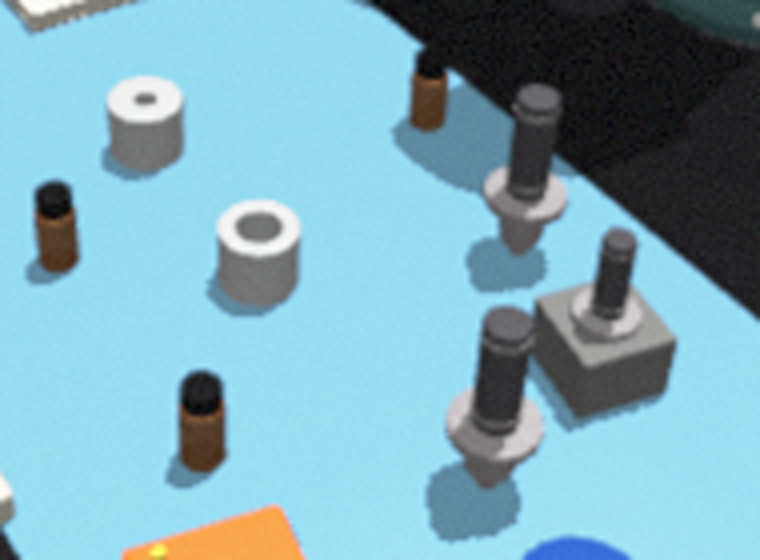

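View pics/c3.png

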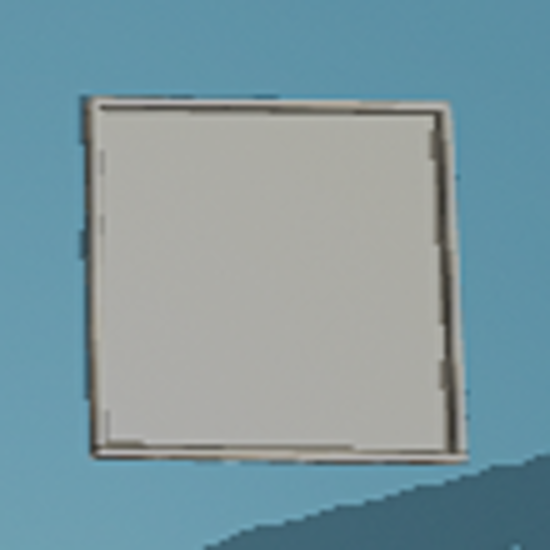

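```bash
python3 - <<'E'
from h import *
from scipy.optimize import least_squares
t=load('top0'); s=load('scene0')
c=lambda u,v:(100+u/3.6-.36,130+v/3.6-.36); e=lambda u,v:(180+u/4-.375,160+v/4-.375)
for n,a,b,z in [('handle',c(136,283),e(619,238),.107),('should',c(153,295),e(607,309),.051),('wide',c(435,100),e(259,228),.045),('narrow',c(670,104),e(145,100),.045)]:
    print(n,hit(t,*a,z).round(4),hit(s,*b,z).round(4))
P=[hit(t,340+u/5,140+v/5,.018) for u,v in [(90,98),(450,102),(465,460),(93,457)]]
print(np.round(P,4),np.mean(P,0)); 
for u,v in [(122,242),(220,263),(207,357),(101,335)]: print(hit(t,*c(u,v),.045).round(4))
print(R.from_quat(get_obs()['eef_rot']).as_matrix().round(3))
E
```

```text
handle [0.4143 0.2595 0.107 ] [0.4146 0.2643 0.107 ]
should [0.4144 0.2636 0.051 ] [0.4129 0.2639 0.051 ]
wide [0.5413 0.0888 0.045 ] [0.5428 0.0926 0.045 ]
narrow [ 0.5383 -0.0621  0.045 ] [ 0.5394 -0.0597  0.045 ]
[[ 0.5419 -0.2338  0.018 ]
 [ 0.5396 -0.4029  0.018 ]
 [ 0.371  -0.3993  0.018 ]
 [ 0.3724 -0.2291  0.018 ]] [ 0.45621094 -0.31627908  0.018     ]
[0.4491 0.2864 0.045 ]
[0.4355 0.2235 0.045 ]
[0.376  0.2294 0.045 ]
[0.3898 0.2968 0.045 ]
[[-0.     0.305 -0.952]
 [ 0.002 -0.952 -0.305]
 [-1.    -0.002 -0.   ]]
```

```bash
cat >> h.py <<'E'
def go(x,y,z,az=None):
    "print travel/spin units from the measured pose to a world TCP target, jaw azimuth az deg"
    o=get_obs(); M=R.from_quat(o['eef_rot']).as_matrix(); d=np.array([x,y,z])-o['ee_pos']
    a=np.degrees(np.arctan2(M[1,1],M[0,1])); s=0
    if az is not None: s=-((az-a+90)%180-90)/6
    print('pos',o['ee_pos'].round(4),'jaw az',a.round(2),'gap',round(o['finger_gap'],4),'t',round(o['time'],2),'q6',round(o['qpos'][5],2),'F',o['force'].round(1))
    print('travel',(M.T@d/0.03).round(3),'spin',round(s,2),'tilt',M[:,0].round(4))
E
python3 -c "
from h import *
go(.43,-.1,.24,-24)
go(.40,.25,.24,-24)
d=load('top0')
for u,v in [(112,126),(320,340)]: print(hit(d,100+u/3.6,130+v/3.6,.05))"
```

```text
pos [ 0.1676 -0.5234  0.2304] jaw az -72.25 gap 0.0855 t 0.15 q6 -0.1 F [-0.  -0.1 -0.5]
travel [ -0.3   -10.777 -12.634] spin -8.04 tilt [-4.0e-04  1.7e-03 -1.0e+00]
pos [ 0.1676 -0.5234  0.2304] jaw az -72.25 gap 0.0855 t 0.15 q6 -0.1 F [-0.  -0.1 -0.5]
travel [ -0.279 -22.193 -15.238] spin -8.04 tilt [-4.0e-04  1.7e-03 -1.0e+00]
[0.52257337 0.29410824 0.05      ]
[0.38530515 0.15706287 0.05      ]
```

```bash
python3 -m crank '[{"hand":0,"travel":[-0.3,-5,-6],"spin":-4},{"hand":0,"travel":[-0.3,-10.8,-12.6],"spin":-8},{"hand":0,"travel":[-0.3,-10.8,-12.6],"spin":-8},{"hand":0,"travel":[-0.3,-10.8,-12.6],"spin":-8},{"hand":0,"travel":[-0.3,-10.8,-12.6],"spin":-8},{"hand":0,"travel":[-0.3,-10.8,-12.6],"spin":-8},{"hand":0,"travel":[-0.3,-10.8,-12.6],"spin":-8},{"hand":0,"travel":[-0.3,-10.8,-12.6],"spin":-8},{"hand":0,"travel":[-0.3,-10.8,-12.6],"spin":-8},{"hand":0,"travel":[-0.3,-10.8,-12.6],"spin":-8},{"hand":0,"travel":[-0.3,-10.8,-12.6],"spin":-8},{"hand":0,"travel":[-0.3,-10.8,-12.6],"spin":-8}]' ; python3 -c "
from h import *
go(.39,.24,.24,-24)"
```

```text
time: 1.15
ee_pos: [0.4294, -0.0978, 0.2402]
eef_rot: [0.594, 0.384, -0.594, 0.384]
force: [1.4, -0.2, -0.5]
finger_gap: 0.0854
pos [ 0.4294 -0.0978  0.2402] jaw az -24.22 gap 0.0854 t 1.15 q6 0.07 F [ 1.4 -0.2 -0.5]
travel [ 6.000e-03 -5.818e+00 -9.728e+00] spin -0.04 tilt [ 3.e-04 -1.e-04 -1.e+00]
```

```bash
python3 -m crank '[{"hand":0.2,"travel":[0,-2.9,-4.9],"spin":0},{"hand":0.4,"travel":[0,-5.8,-9.7],"spin":0},{"hand":0.4,"travel":[0,-5.8,-9.7],"spin":0},{"hand":0.4,"travel":[0,-5.8,-9.7],"spin":0},{"hand":0.4,"travel":[0,-5.8,-9.7],"spin":0},{"hand":0.4,"travel":[0,-5.8,-9.7],"spin":0},{"hand":0.4,"travel":[0,-5.8,-9.7],"spin":0},{"hand":0.4,"travel":[0,-5.8,-9.7],"spin":0},{"hand":0.4,"travel":[0,-5.8,-9.7],"spin":0},{"hand":0.4,"travel":[0,-5.8,-9.7],"spin":0},{"hand":0.4,"travel":[0,-5.8,-9.7],"spin":0},{"hand":0.4,"travel":[0,-5.8,-9.7],"spin":0}]' ; python3 -c "
from h import *
go(.414,.261,.2,-24)
o=get_obs();d=grab_frame('wrist');d['T']=(o['ee_pos'],o['eef_rot']);np.save('pics/w1.npy',d,allow_pickle=True);crop('w1',0,0,512,384,1.5,'w1')
"
```

```text
time: 2.15
ee_pos: [0.39, 0.2356, 0.2401]
eef_rot: [-0.594, -0.383, 0.594, -0.384]
force: [0.3, 0.0, -0.6]
finger_gap: 0.0511
pos [0.39   0.2356 0.2401] jaw az -24.33 gap 0.0511 t 2.15 q6 0.84 F [ 0.3  0.  -0.6]
travel [ 1.334  0.381 -1.102] spin -0.06 tilt [-3.e-04 -1.e-03 -1.e+00]
```

View pics/w1.png

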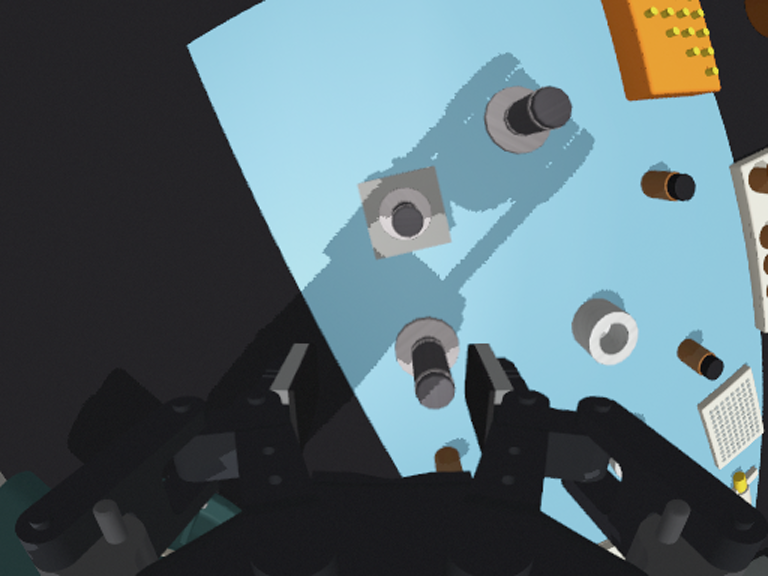

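```bash
cat >> h.py <<'E'
def whit(d,u,v,z):
    K=np.array(d['camera_matrix']); a=np.array([u-K[0,2],v-K[1,2]])/K[0,0]; r=np.linalg.norm(a)
    c=np.append(a/r*np.sin(r),np.cos(r)) if r>1e-9 else np.array([0,0,1.])
    T=np.array(d['tool_from_camera']); M=R.from_quat(d['T'][1]).as_matrix()
    p=d['T'][0]+M@T[:3,3]; w=M@T[:3,:3]@c; return p+w*(z-p[2])/w[2]
def wsnap(f,s=1.5):
    o=get_obs();d=grab_frame('wrist');d['T']=(o['ee_pos'],o['eef_rot']);np.save(f'pics/{f}.npy',d,allow_pickle=True);crop(f,0,0,512,384,s,f); return d
E
python3 -c "
from h import *
crop('w1',220,90,400,250,4.4,'w1c')
d=load('w1')
print(whit(d,408/1.5,221/1.5,.107),whit(d,405/1.5,213/1.5,.051))
print(whit(d,613/1.5,335/1.5,.045))
"
```

```text
[0.41451152 0.26351804 0.107     ] [0.41433187 0.26342115 0.051     ]
[0.54168187 0.09357188 0.045     ]
```

View pics/w1c.png

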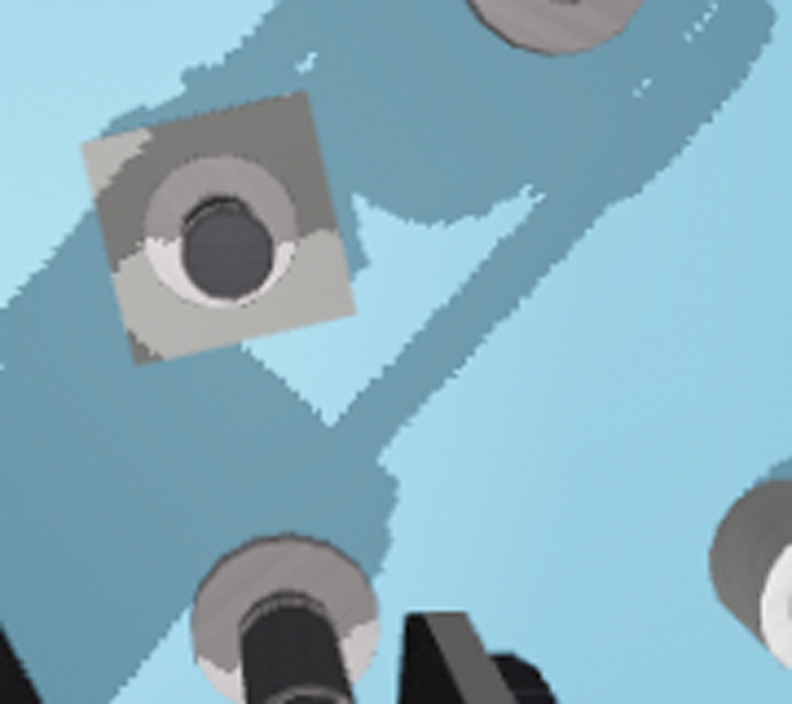

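```bash
python3 -c "
from h import *
go(.4145,.2633,.16,-24)"
```

```text
pos [0.3901 0.2354 0.2402] jaw az -24.38 gap 0.0515 t 2.2 q6 0.84 F [ 0.  -0.6  0.5]
travel [ 2.673  0.355 -1.185] spin -0.06 tilt [ 0.e+00 -7.e-04 -1.e+00]
```

```bash
python3 -m crank '[{"hand":0.4,"travel":[0,0.35,-1.18],"spin":0},{"hand":0.4,"travel":[0,0.35,-1.18],"spin":0},{"hand":0.4,"travel":[1,0.35,-1.18],"spin":0},{"hand":0.4,"travel":[2,0.35,-1.18],"spin":0},{"hand":0.4,"travel":[3,0.35,-1.18],"spin":0},{"hand":0.4,"travel":[3,0.35,-1.18],"spin":0},{"hand":0.4,"travel":[3,0.35,-1.18],"spin":0},{"hand":0.4,"travel":[3,0.35,-1.18],"spin":0}]' ; python3 -c "
from h import *
go(.4145,.2633,.060,-24)
wsnap('w2')
"
```

```text
time: 2.87
ee_pos: [0.4152, 0.2643, 0.1523]
eef_rot: [0.595, 0.383, -0.593, 0.384]
force: [0.3, 0.2, 0.4]
finger_gap: 0.0512
pos [0.4152 0.2643 0.1523] jaw az -24.34 gap 0.0512 t 2.87 q6 0.88 F [0.3 0.2 0.4]
travel [ 3.076 -0.012  0.047] spin -0.06 tilt [ 0.0027  0.0011 -1.    ]
```

View pics/w2.png

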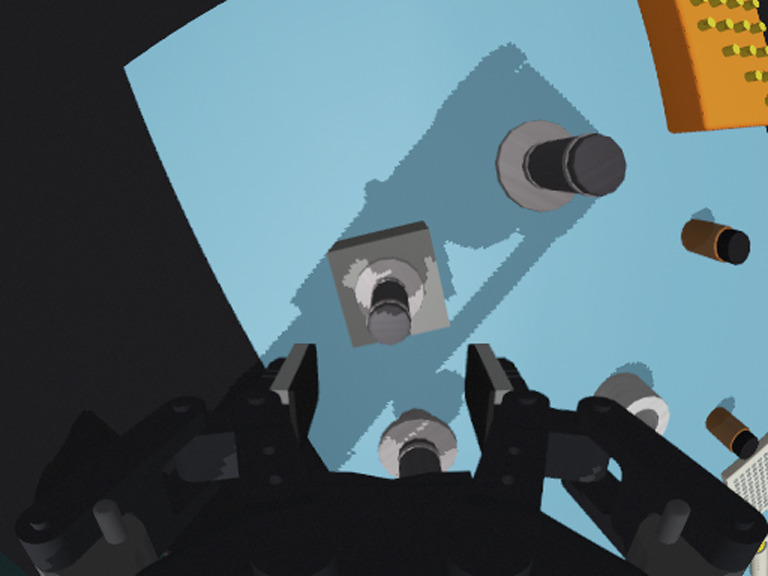

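```bash
python3 -c "
from h import *
d=load('w2');print(whit(d,390/1.5,325/1.5,.107),whit(d,389/1.5,289/1.5,.051))
"; python3 -m crank '[{"hand":0.4,"travel":[1,0,0.03],"spin":0},{"hand":0.4,"travel":[2,0,0.03],"spin":0},{"hand":0.4,"travel":[3,0,0.03],"spin":0},{"hand":0.4,"travel":[3.05,0,0.03],"spin":0},{"hand":0.4,"travel":[3.05,0,0.03],"spin":0},{"hand":1,"travel":[3.05,0,0.03],"spin":0},{"hand":1,"travel":[3.05,0,0.03],"spin":0},{"hand":1,"travel":[3.05,0,0.03],"spin":0},{"hand":1,"travel":[3.05,0,0.03],"spin":0},{"hand":1,"travel":[3.05,0,0.03],"spin":0},{"hand":1,"travel":[3.05,0,0.03],"spin":0}]' 40; python3 -c "
from h import *
go(.4145,.2633,.160,-24)
wsnap('w3')
"
```

```text
[0.41471316 0.26347854 0.107     ] [0.41491817 0.2653335  0.051     ]
time: 3.83
ee_pos: [0.4155, 0.265, 0.062]
eef_rot: [0.596, 0.384, -0.592, 0.384]
force: [-1.8, 0.4, 6.6]
finger_gap: 0.0192
pos [0.4155 0.265  0.062 ] jaw az -24.25 gap 0.0192 t 3.83 q6 0.88 F [-1.8  0.4  6.6]
travel [-3.266  0.005  0.049] spin -0.04 tilt [ 0.0054  0.0027 -1.    ]
```

View pics/w3.png

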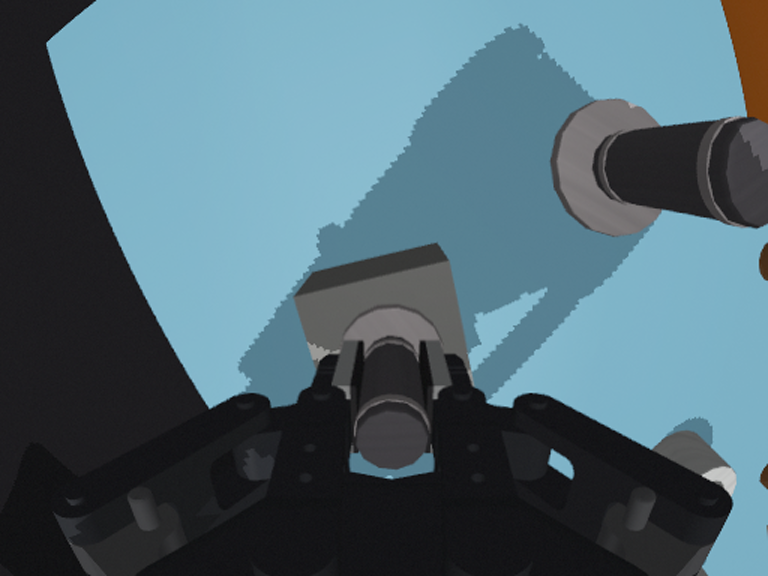

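```bash
python3 -m crank '[{"hand":1,"travel":[-0.5,0,0.0],"spin":0},{"hand":1,"travel":[-1,0,0.0],"spin":0},{"hand":1,"travel":[-2,0,0],"spin":0},{"hand":1,"travel":[-3,0,0],"spin":0},{"hand":1,"travel":[-4,0,0],"spin":0},{"hand":1,"travel":[-4,0,0],"spin":0},{"hand":1,"travel":[-4,0,0],"spin":0},{"hand":1,"travel":[-4,0,0],"spin":0}]' 60; python3 -c "
from h import *
go(.52,.12,.180,-24)
wsnap('w4')
"
```

```text
time: 4.55
ee_pos: [0.4132, 0.2637, 0.1784]
eef_rot: [-0.594, -0.384, 0.594, -0.384]
force: [-0.2, 0.1, -2.6]
finger_gap: 0.0186
pos [0.4132 0.2637 0.1784] jaw az -24.25 gap 0.0186 t 4.55 q6 0.88 F [-0.2  0.1 -2.6]
travel [-0.052  5.214  2.907] spin -0.04 tilt [-4.e-04 -3.e-04 -1.e+00]
```

View pics/w4.png

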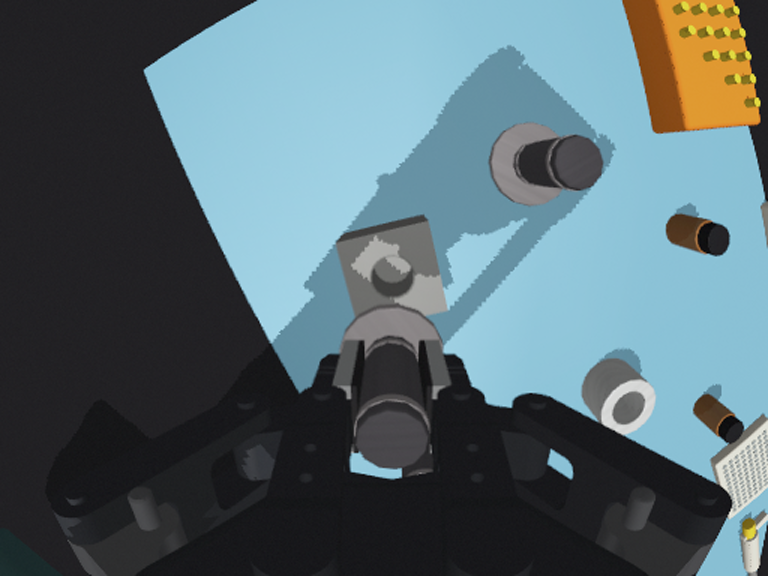

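```bash
python3 -c "
from h import *
d=load('w4');print(whit(d,393/1.5,434/1.5,.2234),whit(d,391.5/1.5,341/1.5,.1674),whit(d,629/1.5,404/1.5,.045))
crop('w4',200,190,460,330,3,'w4c')
"
```

```text
[0.41439804 0.26436729 0.2234    ] [0.41563564 0.26795781 0.1674    ] [0.54267395 0.09352335 0.045     ]
```

View pics/w4c.png

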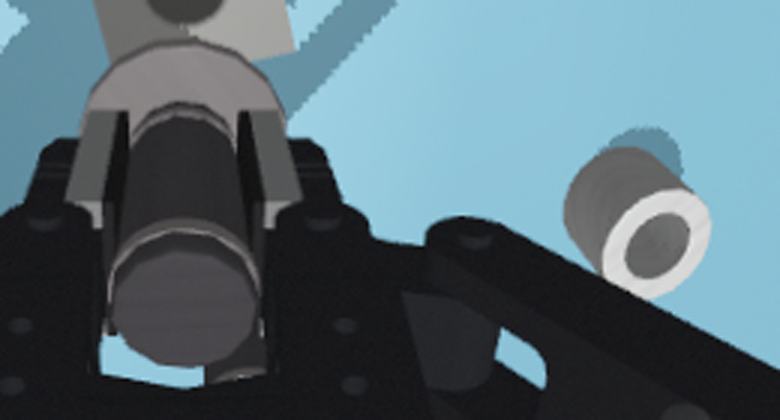

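```bash
python3 -m crank '[{"hand":1,"travel":[0,1,0.5],"spin":0},{"hand":1,"travel":[0,2,1.1],"spin":0},{"hand":1,"travel":[0,3,1.7],"spin":0},{"hand":1,"travel":[0,4,2.3],"spin":0},{"hand":1,"travel":[0,5,2.8],"spin":0},{"hand":1,"travel":[0,5.2,2.9],"spin":0},{"hand":1,"travel":[0,5.2,2.9],"spin":0},{"hand":1,"travel":[0,5.2,2.9],"spin":0},{"hand":1,"travel":[0,5.2,2.9],"spin":0}]' 60; python3 -c "
from h import *
go(.5415,.0925,.180,-24)
wsnap('w5');snap('scene','s5')
crop('s5',160,100,360,250,4,'s5c')
"
```

```text
time: 5.35
ee_pos: [0.5188, 0.1214, 0.1777]
eef_rot: [-0.593, -0.385, 0.594, -0.384]
force: [0.5, 0.7, -1.4]
finger_gap: 0.0188
pos [0.5188 0.1214 0.1777] jaw az -24.19 gap 0.0188 t 5.35 q6 0.55 F [ 0.5  0.7 -1.4]
travel [-0.08   1.084  0.571] spin -0.03 tilt [-2.6e-03  3.0e-04 -1.0e+00]
```

View pics/w5.png

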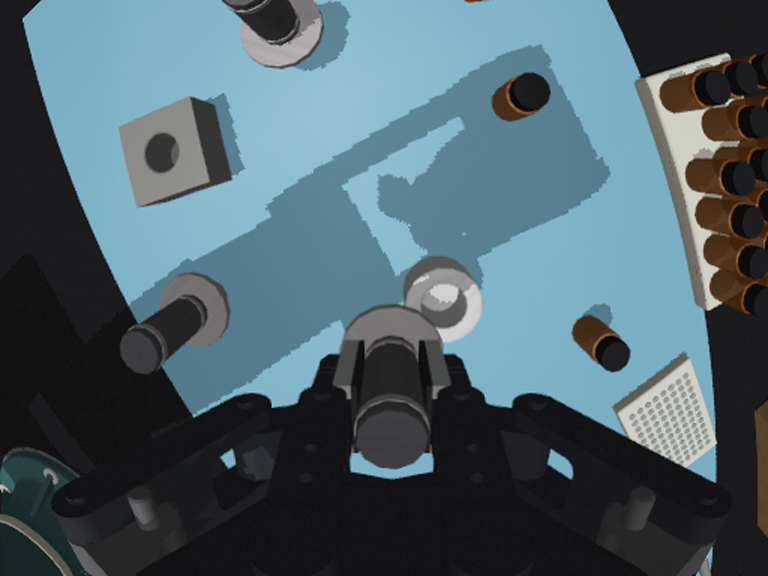

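View pics/s5c.png

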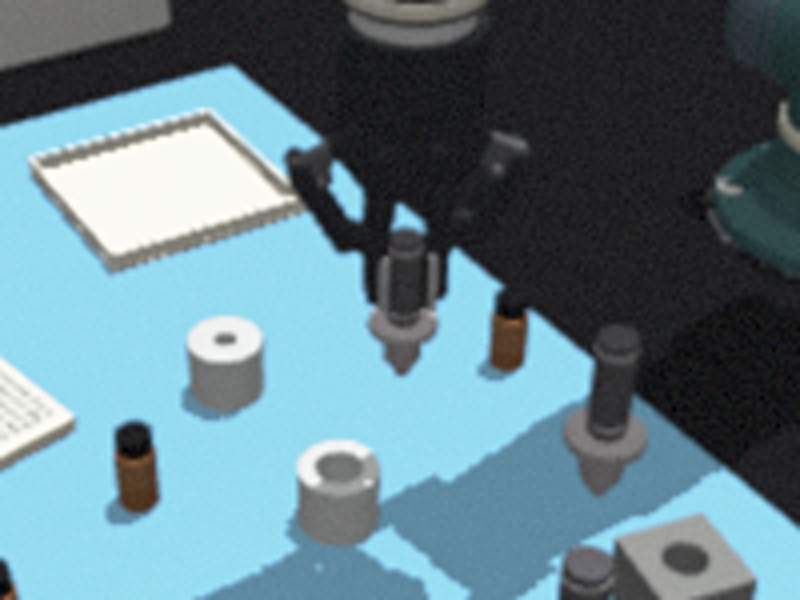

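```bash
python3 -c "
from h import *
crop('w5',240,160,340,240,7,'w5c')
d=load('w5');print(whit(d,445/1.5,301/1.5,.045), whit(d,393/1.5,434/1.5,.2227))
s=load('s5'); 
print(hit(s,160+338/4,100+468/4,.045),hit(s,160+407/4,100+238/4,.2227))
print('nose',hit(s,160+403/4,100+371/4,.1267), 'shoulder', hit(s,160+404/4,100+322/4,.1667))
"
```

```text
[0.54408597 0.09265257 0.045     ] [0.52015401 0.12207797 0.2227    ]
[0.54328222 0.09389224 0.045     ] [0.51926968 0.12454712 0.2227    ]
nose [0.51542673 0.11992833 0.1267    ] shoulder [0.51950931 0.1249445  0.1667    ]
```

View pics/w5c.png

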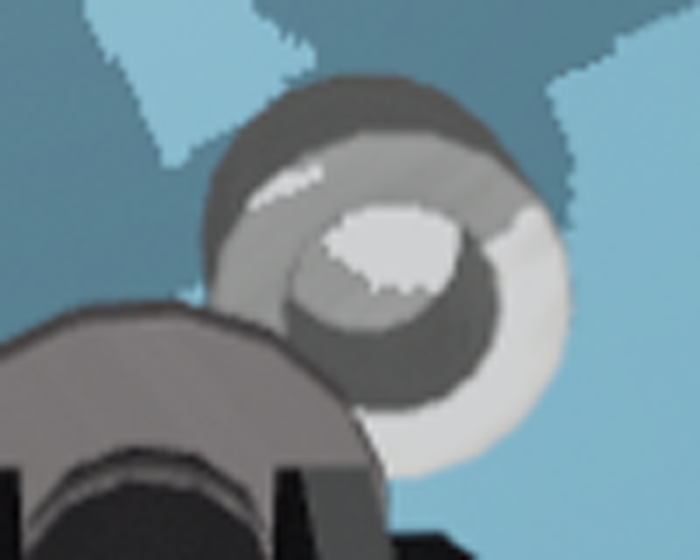

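```bash
python3 -c "
from h import *
d=load('w5');w=whit(d,295.4,203.3,.045);g=whit(d,393/1.5,434/1.5,.2227);print(w,g,w-g)
go(.5188+.0233,.1214-.0298,.13)
"
```

```text
[0.54194197 0.09069323 0.045     ] [0.52015401 0.12207797 0.2227    ] [ 0.02178796 -0.03138474 -0.1777    ]
pos [0.5191 0.1217 0.1784] jaw az -24.14 gap 0.0186 t 5.45 q6 0.55 F [-0.2  0.8 -1.6]
travel [1.613 1.112 0.602] spin 0 tilt [-1.e-03  2.e-04 -1.e+00]
```

```bash
python3 -m crank '[{"hand":1,"travel":[0,0.6,0.3],"spin":0},{"hand":1,"travel":[0,1.12,0.62],"spin":0},{"hand":1,"travel":[0.5,1.12,0.62],"spin":0},{"hand":1,"travel":[1.2,1.12,0.62],"spin":0},{"hand":1,"travel":[1.8,1.12,0.62],"spin":0},{"hand":1,"travel":[2,1.12,0.62],"spin":0},{"hand":1,"travel":[2,1.12,0.62],"spin":0},{"hand":1,"travel":[2,1.12,0.62],"spin":0}]' 60; python3 -c "
from h import *
go(.542,.092,.18)
wsnap('w6');snap('scene','s6');snap('top','t6')
crop('s6',200,140,300,240,6,'s6c');crop('t6',180,120,260,200,7,'t6c')
"
```

```text
time: 6.12
ee_pos: [0.5429, 0.0904, 0.1193]
eef_rot: [0.594, 0.384, -0.594, 0.384]
force: [0.3, 0.4, -0.8]
finger_gap: 0.0185
pos [0.5429 0.0904 0.1193] jaw az -24.18 gap 0.0185 t 6.12 q6 0.48 F [ 0.3  0.4 -0.8]
travel [-2.025 -0.048 -0.035] spin 0 tilt [ 3.e-04 -0.e+00 -1.e+00]
```

View pics/w6.png

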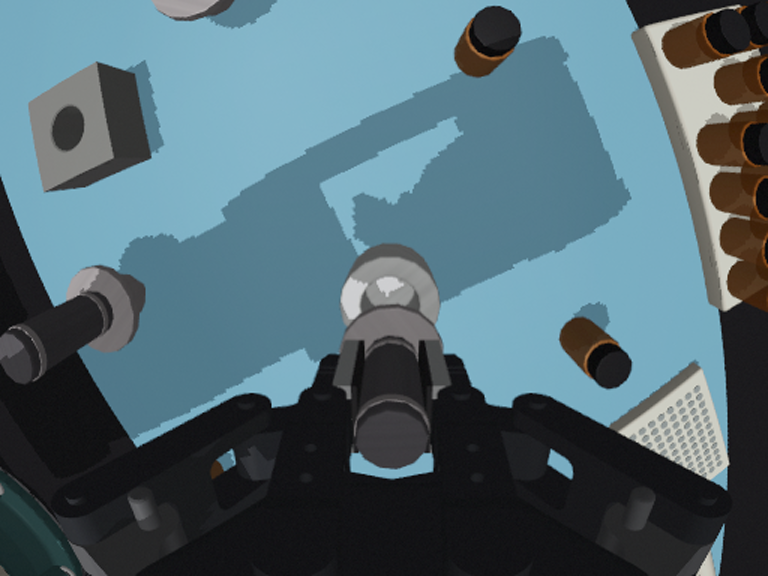

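View pics/s6c.png

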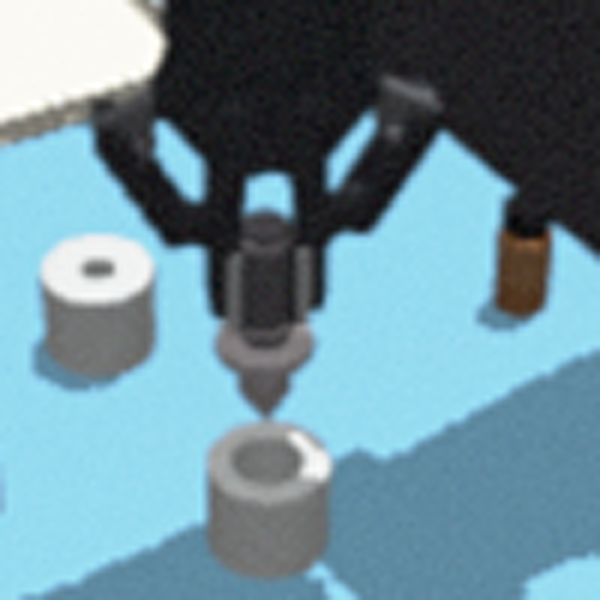

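View pics/t6c.png

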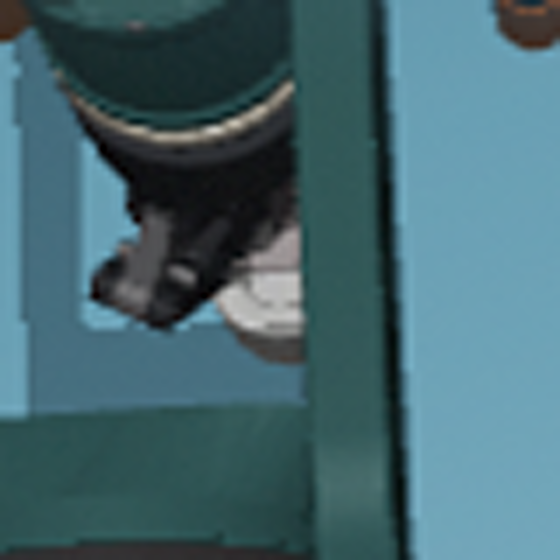

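```bash
python3 -c "
from h import *
s=load('s6');f=lambda u,v:(200+u/6-.4,140+v/6-.4)
print('hand',hit(s,*f(268,224),.1643),'sh',hit(s,*f(265,344),.1083),'nose',hit(s,*f(266,416),.0683),'rim',hit(s,*f(268,462),.045))
crop('w6',210,150,310,220,7.5,'w6c')
d=load('w6')
print(whit(d,393/1.5,434/1.5,.1643))
"
```

```text
hand [0.54252269 0.09077082 0.1643    ] sh [0.54500445 0.09290182 0.1083    ] nose [0.54282804 0.09038598 0.0683    ] rim [0.54298666 0.09233244 0.045     ]
[0.54408472 0.09110476 0.1643    ]
```

View pics/w6c.png

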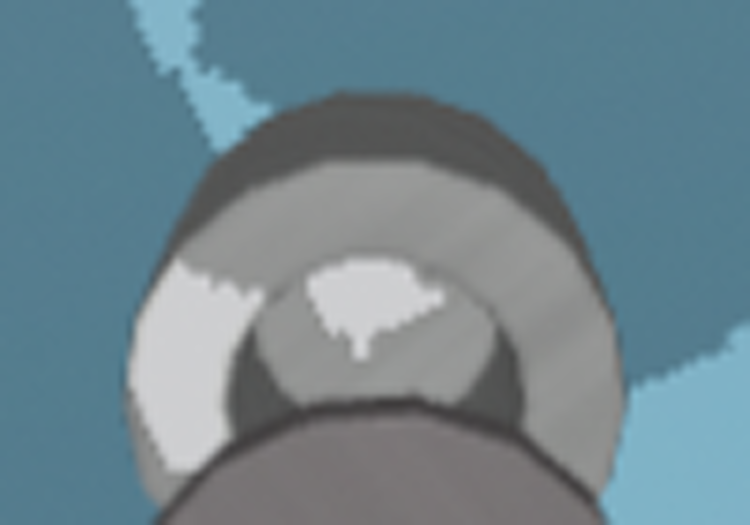

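```bash
python3 -c "
from h import *
d=load('w6');t=np.array([.409,.913,0])
print(whit(d,210+377/7.5,150+160/7.5,.045)-.026*t, whit(d,210+375/7.5,150+256/7.5,.045)-.015*t)
"
```

```text
[0.54220686 0.08875287 0.045     ] [0.54251965 0.08998661 0.045     ]
```

```bash
python3 -m crank '[{"hand":1,"travel":[0.3,-0.02,0],"spin":0},{"hand":1,"travel":[0.6,-0.02,0],"spin":0},{"hand":1,"travel":[0.8,-0.02,0],"spin":0},{"hand":1,"travel":[0.95,-0.02,0],"spin":0},{"hand":1,"travel":[1.1,-0.02,0],"spin":0},{"hand":1,"travel":[1.1,-0.02,0],"spin":0},{"hand":1,"travel":[1.1,-0.02,0],"spin":0}]' 60; python3 -c "
from h import *
go(.542,.092,.062)
snap('scene','s7');wsnap('w7')
crop('s7',200,140,300,240,6,'s7c')
"
```

```text
time: 6.85
ee_pos: [0.5422, 0.09, 0.0853]
eef_rot: [-0.594, -0.384, 0.594, -0.384]
force: [-1.0, -0.2, -1.4]
finger_gap: 0.0187
pos [0.5422 0.09   0.0853] jaw az -24.25 gap 0.0187 t 6.85 q6 0.48 F [-1.  -0.2 -1.4]
travel [ 0.776 -0.034 -0.06 ] spin 0 tilt [-9.e-04 -1.e-04 -1.e+00]
```

View pics/s7c.png

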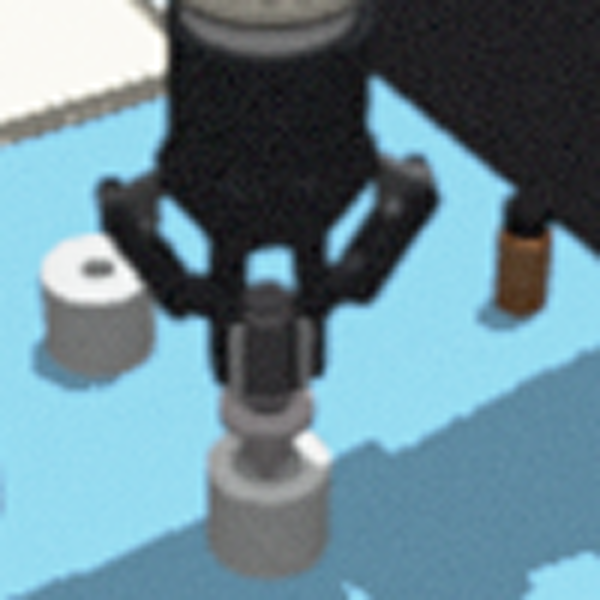

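View pics/w7.png

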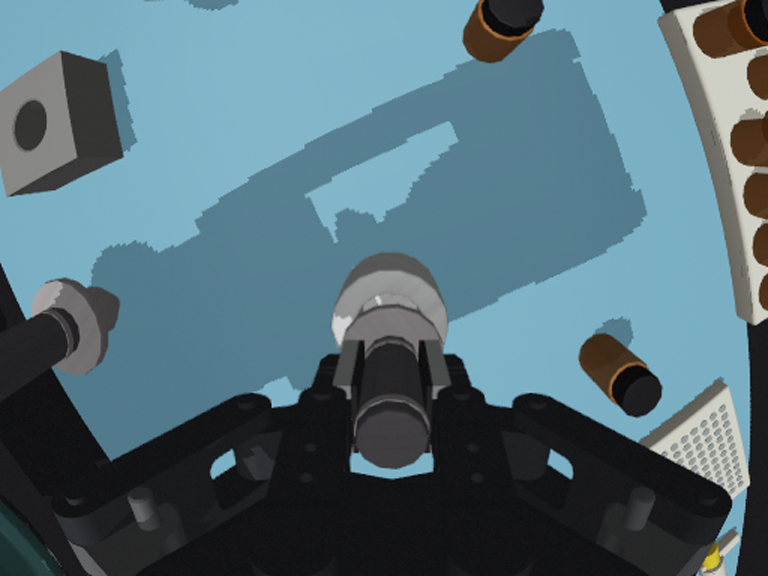

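```bash
python3 -m crank '[{"hand":1,"travel":[0.2,0,0],"spin":0},{"hand":1,"travel":[0.4,0,0],"spin":0},{"hand":1,"travel":[0.55,0,0],"spin":0},{"hand":1,"travel":[0.65,0,0],"spin":0},{"hand":1,"travel":[0.72,0,0],"spin":0},{"hand":1,"travel":[0.72,0,0],"spin":0},{"hand":1,"travel":[0.72,0,0],"spin":0}]' 60; python3 -c "
from h import *
go(.542,.092,.062)"
```

```text
time: 7.53
ee_pos: [0.5424, 0.09, 0.064]
eef_rot: [-0.594, -0.384, 0.594, -0.384]
force: [-0.3, -0.4, -1.4]
finger_gap: 0.0187
pos [0.5424 0.09   0.064 ] jaw az -24.25 gap 0.0187 t 7.53 q6 0.48 F [-0.3 -0.4 -1.4]
travel [ 0.067 -0.04  -0.055] spin 0 tilt [-3.e-04 -1.e-04 -1.e+00]
```

```bash
python3 -m crank '[{"hand":1,"travel":[0.05,0,0],"spin":0},{"hand":1,"travel":[0.08,0,0],"spin":0},{"hand":1,"travel":[0.08,0,0],"spin":0},{"hand":1,"travel":[0.08,0,0],"spin":0}]' ; python3 -c "
from h import *
snap('scene','s8');wsnap('w8')
crop('s8',200,140,300,240,6,'s8c')
crop('w8',210,150,310,250,6,'w8c')
"
```

```text
time: 7.87
ee_pos: [0.5428, 0.09, 0.0622]
eef_rot: [0.594, 0.384, -0.594, 0.384]
force: [0.8, 0.0, 0.1]
finger_gap: 0.0186
```

View pics/s8c.png

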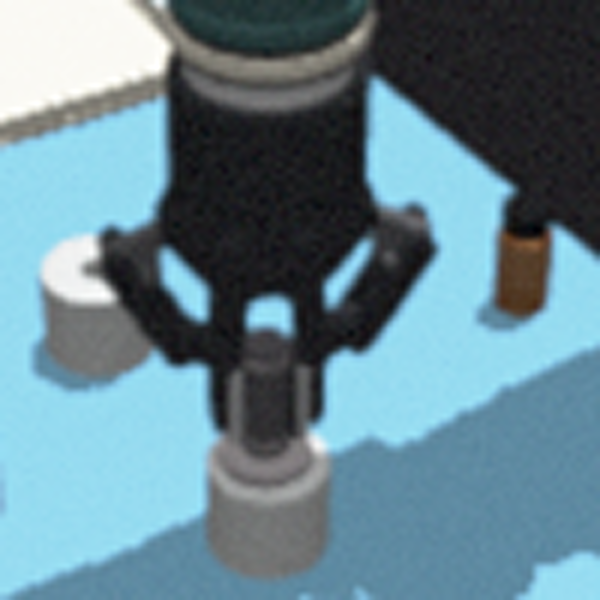

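View pics/w8c.png

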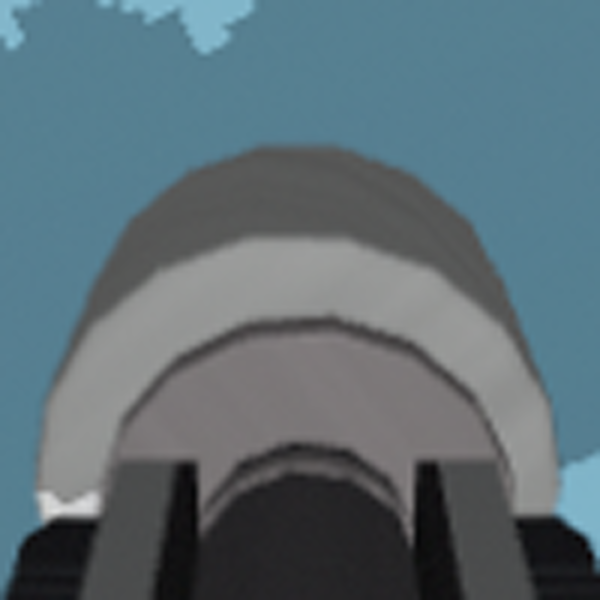

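```bash
python3 -m crank '[{"hand":1,"travel":[0.03,0,0],"spin":0},{"hand":1,"travel":[0.04,0,0],"spin":0},{"hand":1,"travel":[0.04,0,0],"spin":0},{"hand":1,"travel":[0.04,0,0],"spin":0}]'
```

```text
time: 8.3
ee_pos: [0.5429, 0.09, 0.0621]
eef_rot: [0.594, 0.384, -0.593, 0.384]
force: [-1.4, 0.0, 5.4]
finger_gap: 0.0181
```

```bash
python3 -m crank '[{"hand":0.7,"travel":[0,0,0],"spin":0},{"hand":0.4,"travel":[0,0,0],"spin":0},{"hand":0.4,"travel":[0,0,0],"spin":0},{"hand":0.4,"travel":[0,0,0],"spin":0},{"hand":0.4,"travel":[0,0,0],"spin":0},{"hand":0.4,"travel":[-0.5,0,0],"spin":0},{"hand":0.4,"travel":[-1.5,0,0],"spin":0},{"hand":0.4,"travel":[-2.5,0,0],"spin":0},{"hand":0.4,"travel":[-3.8,0,0],"spin":0},{"hand":0.4,"travel":[-4,0,0],"spin":0},{"hand":0.4,"travel":[-4,0,0],"spin":0},{"hand":0.4,"travel":[-4,0,0],"spin":0}]' ; python3 -c "
from h import *
go(.55,-.03,.19)
snap('scene','s9');wsnap('w9')
crop('s9',180,120,320,240,5,'s9c')
"
```

```text
time: 9.3
ee_pos: [0.5425, 0.09, 0.1806]
eef_rot: [0.594, 0.384, -0.594, 0.384]
force: [0.3, 0.9, -0.5]
finger_gap: 0.0513
pos [0.5425 0.09   0.1806] jaw az -24.25 gap 0.0513 t 9.3 q6 0.48 F [ 0.3  0.9 -0.5]
travel [-0.312  1.87   3.545] spin 0 tilt [ 7.e-04 -0.e+00 -1.e+00]
```

View pics/s9c.png

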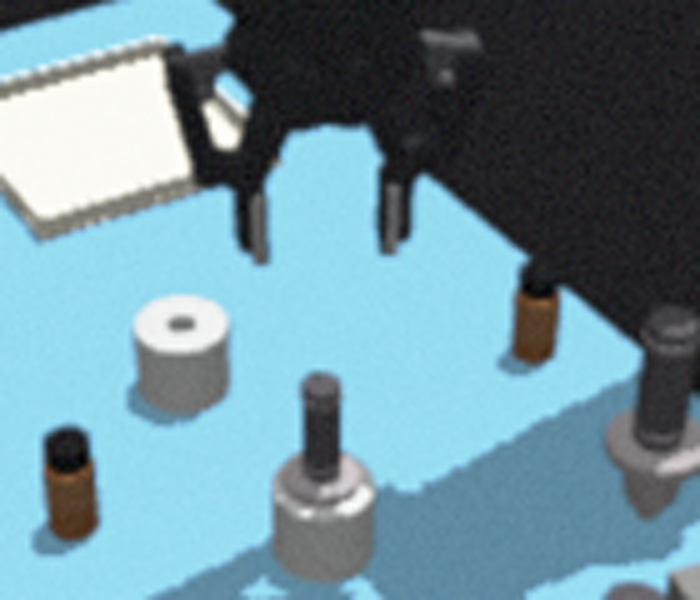

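View pics/w9.png

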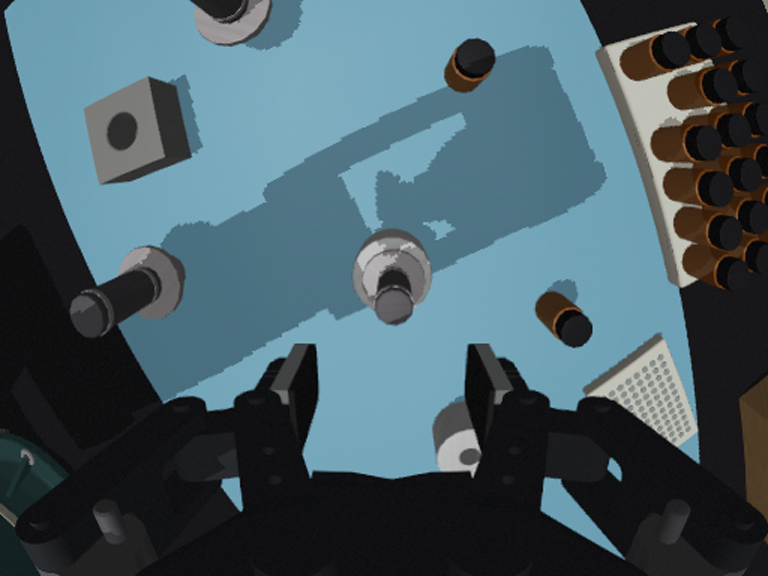

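```bash
python3 -c "
from h import *
go(.525,-.09,.2)"; python3 -m crank '[{"hand":0,"travel":[-0.7,0.5,1],"spin":0},{"hand":0,"travel":[-0.7,1,2.4],"spin":0},{"hand":0,"travel":[-0.7,1.5,3.8],"spin":0},{"hand":0,"travel":[-0.7,1.9,5.2],"spin":0},{"hand":0,"travel":[-0.7,1.9,5.7],"spin":0},{"hand":0,"travel":[-0.7,1.9,5.7],"spin":0},{"hand":0,"travel":[-0.7,1.9,5.7],"spin":0},{"hand":0,"travel":[-0.7,1.9,5.7],"spin":0}]' ; python3 -c "
from h import *
go(.539,-.061,.10)
wsnap('w10')
crop('w10',180,100,380,250,4,'w10c')
"
```

```text
pos [0.5413 0.09   0.1783] jaw az -24.25 gap 0.051 t 9.4 q6 0.48 F [-0.1  0.1 -1.4]
travel [-0.721  1.965  5.694] spin 0 tilt [-4.1e-03 -3.0e-04 -1.0e+00]
time: 10.07
ee_pos: [0.5237, -0.0887, 0.1999]
eef_rot: [-0.593, -0.385, 0.594, -0.383]
force: [0.0, 0.8, 0.3]
finger_gap: 0.0856
pos [ 0.5237 -0.0887  0.1999] jaw az -24.25 gap 0.0856 t 10.07 q6 0.15 F [0.  0.8 0.3]
travel [ 3.331  0.097 -1.049] spin 0 tilt [-0.0027  0.0015 -1.    ]
```

View pics/w10c.png

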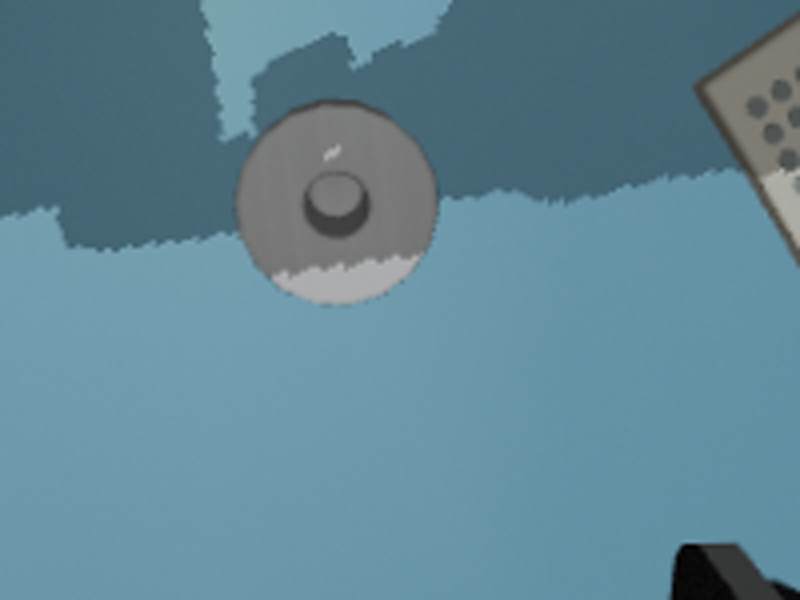

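```bash
python3 -c "
from h import *
d=load('w10');w=whit(d,180+337/4-.4,100+205/4-.4,.045);print(w)
go(w[0],w[1],.10)
"

```

```text
[ 0.53865518 -0.06278545  0.045     ]
pos [ 0.5239 -0.0883  0.2003] jaw az -24.19 gap 0.0856 t 10.12 q6 0.15 F [-0.4  0.8  0.9]
travel [ 3.345  0.108 -0.976] spin 0 tilt [-0.0021  0.0011 -1.    ]
```

```bash
python3 -m crank '[{"hand":0,"travel":[0,0.1,-1.01],"spin":0},{"hand":0,"travel":[1,0.1,-1.01],"spin":0},{"hand":0,"travel":[2,0.1,-1.01],"spin":0},{"hand":0,"travel":[3,0.1,-1.01],"spin":0},{"hand":0,"travel":[3.7,0.1,-1.01],"spin":0},{"hand":0,"travel":[3.7,0.1,-1.01],"spin":0},{"hand":0,"travel":[3.7,0.1,-1.01],"spin":0},{"hand":0,"travel":[3.7,0.1,-1.01],"spin":0}]' ; python3 -c "
from h import *
go(.5387,-.062,.012)
wsnap('w11')
"
```

```text
time: 10.78
ee_pos: [0.5405, -0.0623, 0.0922]
eef_rot: [0.594, 0.384, -0.593, 0.385]
force: [0.5, -0.2, 1.0]
finger_gap: 0.0858
pos [ 0.5405 -0.0623  0.0922] jaw az -24.17 gap 0.0858 t 10.78 q6 0.2 F [ 0.5 -0.2  1. ]
travel [ 2.672 -0.065  0.017] spin 0 tilt [ 2.4e-03 -5.0e-04 -1.0e+00]
```

View pics/w11.png

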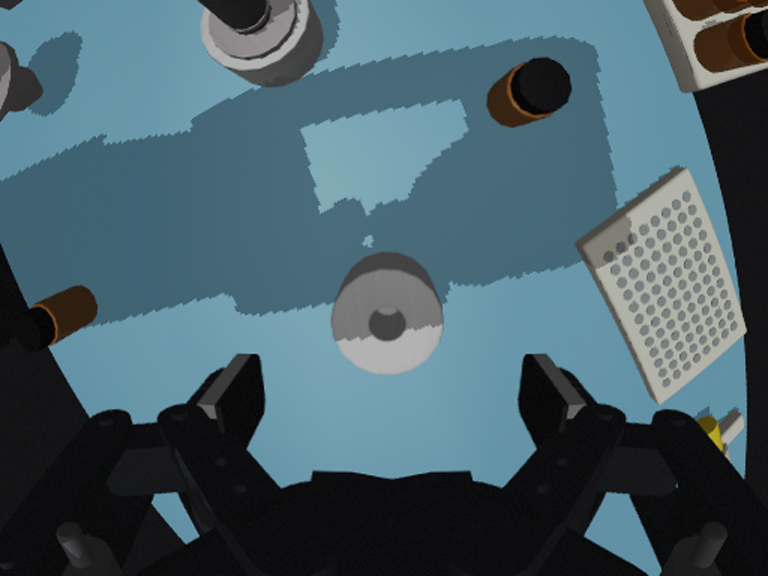

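```bash
python3 -c "
from h import *
d=load('w11');print(whit(d,387/1.5,321/1.5,.045))"; python3 -m crank '[{"hand":0,"travel":[0.5,-0.06,0.0],"spin":0},{"hand":0,"travel":[1.2,-0.06,0],"spin":0},{"hand":0,"travel":[2,-0.06,0],"spin":0},{"hand":0,"travel":[2.5,-0.06,0],"spin":0},{"hand":0,"travel":[2.65,-0.06,0],"spin":0},{"hand":0,"travel":[2.65,-0.06,0],"spin":0},{"hand":0,"travel":[2.65,-0.06,0],"spin":0}]' ; python3 -c "
from h import *
go(.5387,-.062,.012)
"
```

```text
[ 0.53932865 -0.0615322   0.045     ]
time: 11.42
ee_pos: [0.5392, -0.0625, 0.013]
eef_rot: [0.595, 0.383, -0.593, 0.385]
force: [-0.1, 0.3, -0.5]
finger_gap: 0.0855
pos [ 0.5392 -0.0625  0.013 ] jaw az -24.25 gap 0.0855 t 11.42 q6 0.2 F [-0.1  0.3 -0.5]
travel [ 0.034 -0.022 -0.007] spin 0 tilt [ 3.2e-03 -8.0e-04 -1.0e+00]
```

Centred around the narrow adapter; closing gradually.

```bash
python3 -m crank '[{"hand":0.2,"travel":[0,0,0],"spin":0},{"hand":0.35,"travel":[0,0,0],"spin":0},{"hand":0.5,"travel":[0,0,0],"spin":0},{"hand":0.7,"travel":[0,0,0],"spin":0},{"hand":1,"travel":[0,0,0],"spin":0},{"hand":1,"travel":[0,0,0],"spin":0},{"hand":1,"travel":[0,0,0],"spin":0},{"hand":1,"travel":[0,0,0],"spin":0}]' 60; python3 -c "
from h import *
go(.5387,-.062,.1)
wsnap('w12')
"
```

```text
time: 12.08
ee_pos: [0.5391, -0.0625, 0.0131]
eef_rot: [0.595, 0.383, -0.593, 0.385]
force: [-0.1, -0.1, 5.9]
finger_gap: 0.0508
pos [ 0.5391 -0.0625  0.0131] jaw az -24.25 gap 0.0508 t 12.08 q6 0.2 F [-0.1 -0.1  5.9]
travel [-2.897 -0.008 -0.011] spin 0 tilt [ 3.3e-03 -7.0e-04 -1.0e+00]
```

View pics/w12.png

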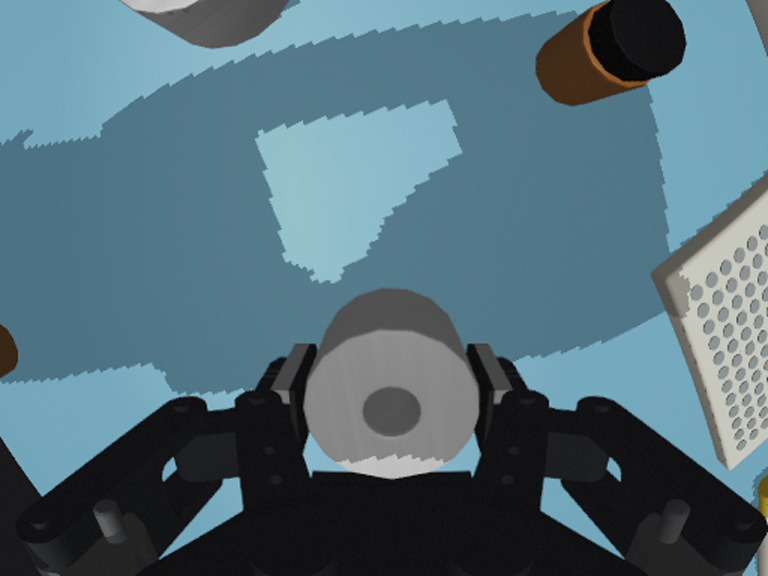

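```bash
python3 -m crank '[{"hand":1,"travel":[-0.3,0,0],"spin":0},{"hand":1,"travel":[-0.7,0,0],"spin":0},{"hand":1,"travel":[-1.3,0,0],"spin":0},{"hand":1,"travel":[-2,0,0],"spin":0},{"hand":1,"travel":[-2.7,0,0],"spin":0},{"hand":1,"travel":[-3,0,0],"spin":0},{"hand":1,"travel":[-3,0,0],"spin":0},{"hand":1,"travel":[-3,0,0],"spin":0}]' 70; python3 -c "
from h import *
go(.456,-.315,.105)
wsnap('w13')
"
```

```text
time: 12.8
ee_pos: [0.5378, -0.0622, 0.1013]
eef_rot: [0.594, 0.384, -0.594, 0.384]
force: [0.3, 0.3, -2.1]
finger_gap: 0.0507
pos [ 0.5378 -0.0622  0.1013] jaw az -24.25 gap 0.0507 t 12.8 q6 0.2 F [ 0.3  0.3 -2.1]
travel [-0.122  0.975  8.803] spin 0 tilt [ 7.e-04 -3.e-04 -1.e+00]
```

View pics/w13.png

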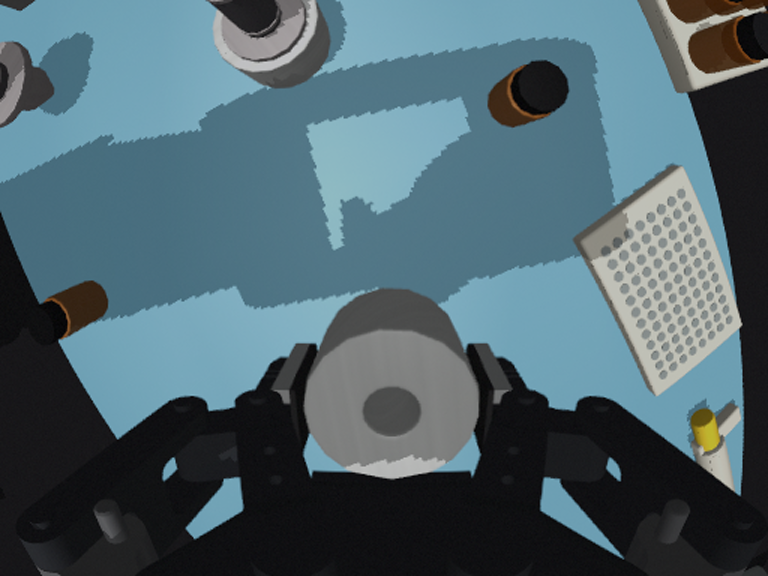

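```bash
python3 -m crank '[{"hand":1,"travel":[0,0.1,0.7],"spin":0},{"hand":1,"travel":[0,0.2,1.7],"spin":0},{"hand":1,"travel":[0,0.3,2.8],"spin":0},{"hand":1,"travel":[0,0.4,3.9],"spin":0},{"hand":1,"travel":[0,0.55,5],"spin":0},{"hand":1,"travel":[0,0.7,6.1],"spin":0},{"hand":1,"travel":[0,0.8,7.2],"spin":0},{"hand":1,"travel":[0,0.9,8.2],"spin":0},{"hand":1,"travel":[0,0.98,8.8],"spin":0},{"hand":1,"travel":[0,0.98,8.8],"spin":0},{"hand":1,"travel":[0,0.98,8.8],"spin":0},{"hand":1,"travel":[0,0.98,8.8],"spin":0}]'; python3 -c "
from h import *
go(.456,-.315,.017)
wsnap('w14');snap('scene','s14');crop('s14',130,90,270,190,5,'s14c')
"
```

```text
time: 13.85
ee_pos: [0.4556, -0.3138, 0.0995]
eef_rot: [-0.594, -0.385, 0.594, -0.383]
force: [-0.3, -0.1, -1.0]
finger_gap: 0.0505
pos [ 0.4556 -0.3138  0.0995] jaw az -24.25 gap 0.0505 t 13.85 q6 -0.28 F [-0.3 -0.1 -1. ]
travel [2.75  0.037 0.035] spin 0 tilt [-0.0021  0.0027 -1.    ]
```

View pics/w14.png

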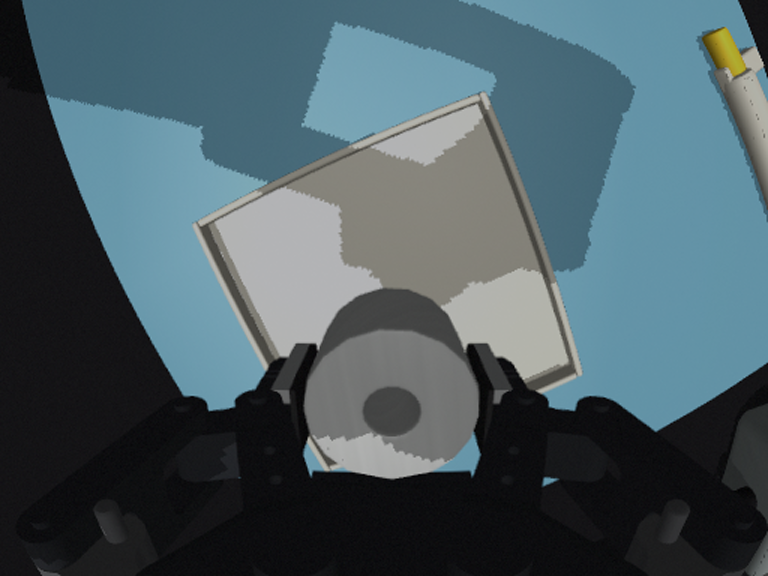

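View pics/s14c.png

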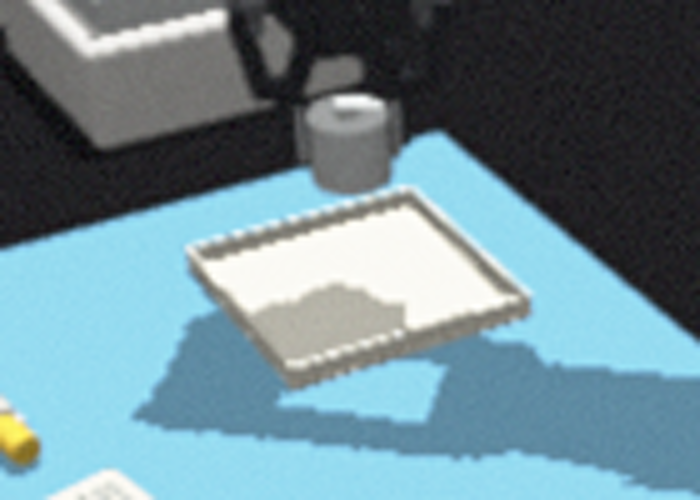

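```bash
python3 -m crank '[{"hand":1,"travel":[0.5,0.03,0.03],"spin":0},{"hand":1,"travel":[1.2,0.03,0.03],"spin":0},{"hand":1,"travel":[1.8,0.03,0.03],"spin":0},{"hand":1,"travel":[2.2,0.03,0.03],"spin":0},{"hand":1,"travel":[2.45,0.03,0.03],"spin":0},{"hand":1,"travel":[2.55,0.03,0.03],"spin":0},{"hand":1,"travel":[2.62,0.03,0.03],"spin":0},{"hand":1,"travel":[2.62,0.03,0.03],"spin":0},{"hand":1,"travel":[2.62,0.03,0.03],"spin":0}]'; python3 -c "
from h import *
go(.456,-.315,.017)
"
```

```text
time: 14.7
ee_pos: [0.4573, -0.3167, 0.0236]
eef_rot: [0.594, 0.383, -0.594, 0.385]
force: [0.3, 0.5, -1.0]
finger_gap: 0.0508
pos [ 0.4573 -0.3167  0.0236] jaw az -24.24 gap 0.0508 t 14.7 q6 -0.28 F [ 0.3  0.5 -1. ]
travel [ 0.221 -0.063 -0.034] spin 0 tilt [ 0.0016 -0.0014 -1.    ]
```

```bash
python3 -m crank '[{"hand":1,"travel":[0.08,0,0],"spin":0},{"hand":1,"travel":[0.13,0,0],"spin":0},{"hand":1,"travel":[0.17,0,0],"spin":0},{"hand":1,"travel":[0.2,0,0],"spin":0},{"hand":1,"travel":[0.2,0,0],"spin":0},{"hand":1,"travel":[0.2,0,0],"spin":0}]'
```

```text
time: 15.2
ee_pos: [0.4566, -0.3163, 0.0172]
eef_rot: [-0.594, -0.384, 0.594, -0.384]
force: [-1.3, 1.7, 2.7]
finger_gap: 0.0504
```

```bash
python3 -m crank '[{"hand":1,"travel":[0.03,0,0],"spin":0},{"hand":1,"travel":[0.03,0,0],"spin":0},{"hand":1,"travel":[0.03,0,0],"spin":0}]'; python3 -c "
from h import *
wsnap('w15');snap('scene','s15');crop('s15',130,90,270,190,5,'s15c')
"
```

```text
time: 15.45
ee_pos: [0.4566, -0.3164, 0.0172]
eef_rot: [-0.594, -0.384, 0.594, -0.384]
force: [-3.1, 2.5, 6.0]
finger_gap: 0.0505
```

View pics/s15c.png

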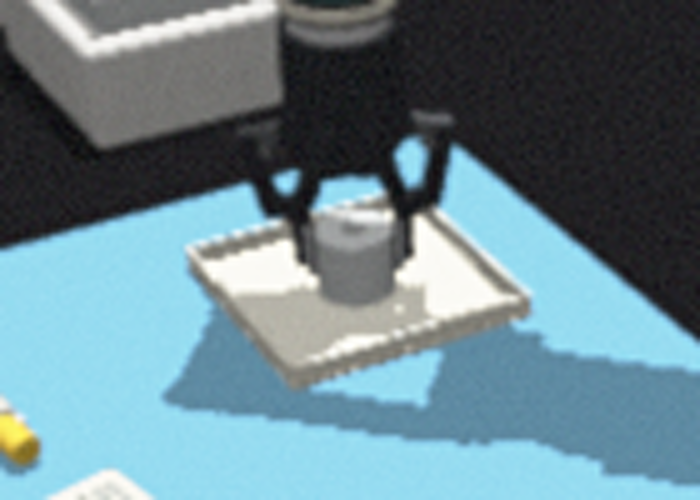

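On the floor (6 N up); releasing and rising.

```bash
python3 -m crank '[{"hand":0.35,"travel":[0,0,0],"spin":0},{"hand":0.2,"travel":[0,0,0],"spin":0},{"hand":0,"travel":[0,0,0],"spin":0},{"hand":0,"travel":[0,0,0],"spin":0},{"hand":0,"travel":[0,0,0],"spin":0},{"hand":0,"travel":[-0.5,0,0],"spin":0},{"hand":0,"travel":[-1.5,0,0],"spin":0},{"hand":0,"travel":[-2.5,0,0],"spin":0},{"hand":0,"travel":[-3.5,0,0],"spin":0},{"hand":0,"travel":[-5,0,0],"spin":0},{"hand":0,"travel":[-5,0,0],"spin":0},{"hand":0,"travel":[-5,0,0],"spin":0}]'; python3 -c "
from h import *
wsnap('w16');snap('scene','s16');crop('s16',100,90,360,280,3,'s16c')
snap('top','t16')
"
```

```text
time: 16.55
ee_pos: [0.4584, -0.3177, 0.1701]
eef_rot: [0.595, 0.381, -0.593, 0.387]
force: [0.7, -0.4, 0.1]
finger_gap: 0.0848
```

View pics/s16c.png

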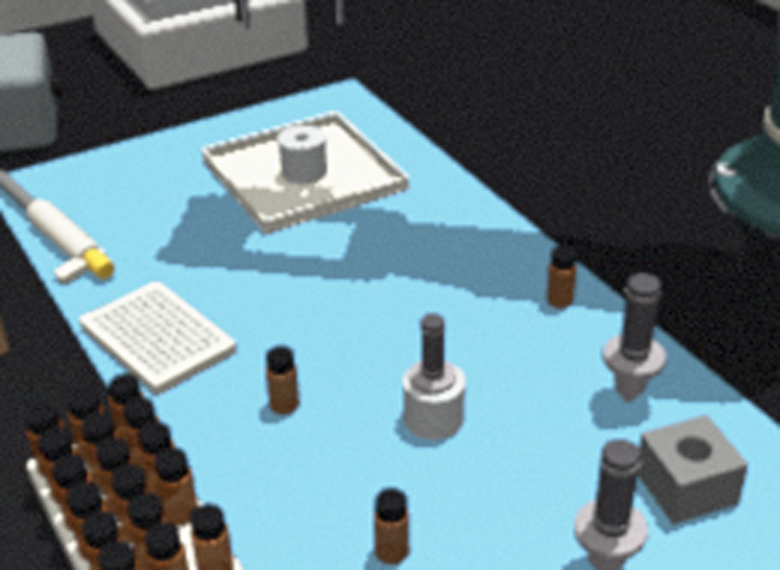

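View pics/t16.png

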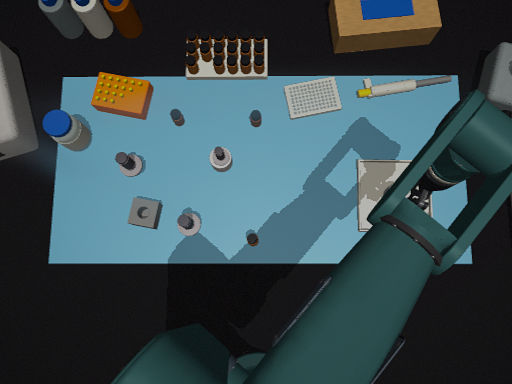

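View pics/w16.png

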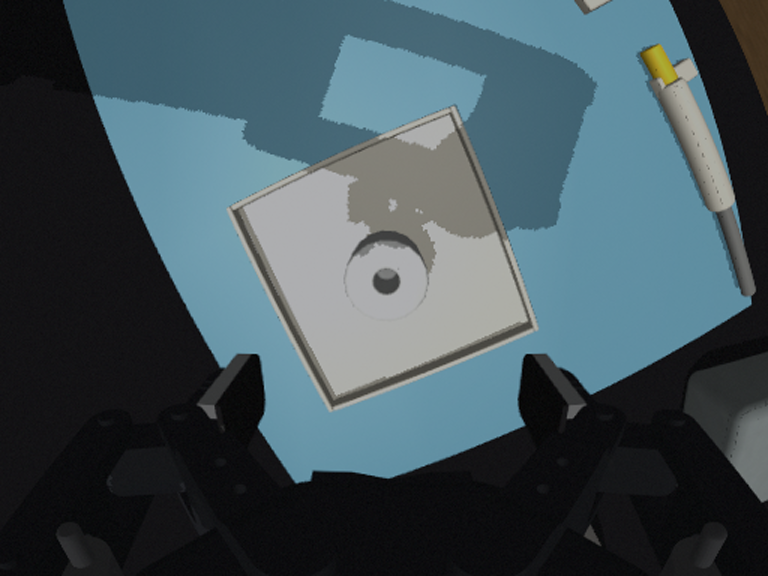

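```bash
python3 -m crank '[{"hand":0,"travel":[0,0,0],"spin":0},{"hand":0,"travel":[0,0,0],"spin":0},{"hand":0,"travel":[0,0,0],"spin":0},{"hand":0,"travel":[0,0,0],"spin":0}]'; python3 -c "
from h import *
a=load('scene0')['pixels'][185:245,215:275,::-1];b=load('s16')['pixels'][185:245,215:275,::-1]
cv2.imwrite('pics/cmp.png',cv2.resize(np.hstack([a,b]),None,fx=6,fy=6,interpolation=cv2.INTER_CUBIC))"
```

```text
time: 17.03
ee_pos: [0.4563, -0.3159, 0.1646]
eef_rot: [-0.594, -0.384, 0.594, -0.383]
force: [0.5, -0.3, 0.2]
finger_gap: 0.0853
```

View pics/cmp.png

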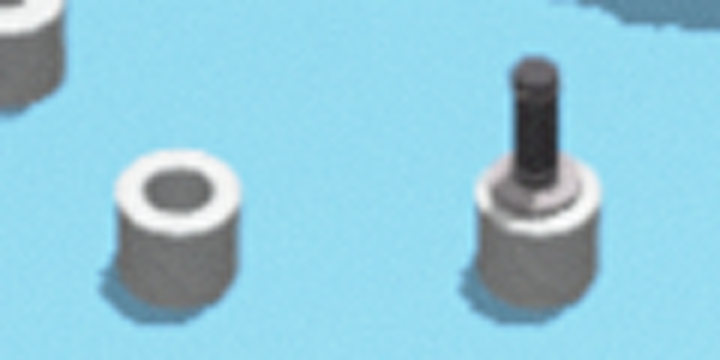

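The wide adapter is in the same place before and after, at crop centre (178,230) and (178+360,230), and the gauge's shoulder is flat on its rim. Handing in.

```bash
python3 -c "
from cell import *
print(job_done())"
```

```text
the job is handed in; nothing more can be done
None
```

The job is done and handed in at about 17 s of the 54 s limit; the interface reports no verdict.

- **Gauge:** I took the smallest gauge from its stand and lowered it, held throughout, into the wide adapter. Contact showed 5.4 N upward, and then I let go. The last scene picture shows its shoulder flat on the rim, and the adapter has not visibly moved from its starting place.
- **Narrow adapter:** I gripped it across the outside, lifted it, and lowered it into the middle of the reject tray. It touched the tray floor at 6 N upward, and then I opened the fingers. The last wrist and scene pictures show it upright, with the gripper open about 15 cm above where it let go and touching nothing.

None of the checks failed. The cameras disagreed with each other by 2–4 mm on some positions, so I used values between them with the wrist camera as the close reference.

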